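# Close the gap in the ganache casting frame with a spacer block

## Task

Get the casting frame ready for pouring: out of the caddy, where only its ends can be gripped, take the spacer block that just fills the frame's channel crosswise (the middle length of the three), stand it on the bare bench and let go, since the channel leaves no room for fingers at its ends. Take it again across its thickness, lower it upright and crosswise into the channel behind the block already in there, and push it along until both stand flush against each other and the far end wall with no gap left. Leave the other two blocks in the caddy and everything else where it is.

Things in the scene. Friction and masses are not known exactly. Their poses are not given: they have to be found in the camera images.
- frame: Fixed steel casting frame: closed channel 180 mm long (x) by 62 wide (y) inside, walls 12 mm thick, 204 x 86 mm outside, wall tops 52 mm above the bench, channel floor at z = 10 mm. Origin on the bench under its centre. End walls' inner faces at x = +90 mm (far end, where the neighbour is) and -90 mm. Left or right on the bench; x points ahead of the robot within 0.8 rad.
- caddy: Fixed black plastic caddy on the side opposite the frame: base 64 (x) x 137 (y) x 8 mm, four upright dividers 36 mm long (x), 5 thick, tops 52 mm above the bench, making three slots 37 mm wide at y = -42, 0, +42 mm, floor z = 8 mm, open at both ends, where the blocks stick out. Origin on the bench under its centre. x points ahead within 0.8 rad.
- block: The wanted spacer block: aluminium, 56 mm long (its x), 32 mm thick (its y), 40 mm tall (its z), about 0.2 kg; origin at the centre of its underside. Starts upright in any one of the caddy's slots, its length along the slot (caddy x).
- spare_short: Spare aluminium spacer block 44 mm long (x), 32 mm thick, 40 mm tall: too short to fill the channel. In another slot of the caddy; origin at the centre of its underside.
- spare_long: Spare aluminium spacer block 70 mm long (x), 32 mm thick, 40 mm tall: too long for the channel. In another slot of the caddy; origin at the centre of its underside.
- neighbour: Loose spacer block just like the wanted one (56 mm in x, 32 mm in y, 40 mm in z), already in the frame's channel crosswise (its x along the frame's y, up to 0.05 rad askew), 4 to 14 mm short of the far end wall. Slides on the channel floor when pushed. Origin at the centre of its underside.
- shaker: Steel sugar shaker, 54 mm across, 90 mm tall, standing loose in the middle of the bench between frame and caddy. Origin at the centre of its underside. Leave alone.
- beaker: Dark steel cup, 84 mm across, 100 mm tall, at the back. Origin at the centre of its underside. Leave alone.
- jar: Amber glass jar, 70 mm across, 90 mm tall, at the back. Origin at the centre of its underside. Leave alone.
- tin: Paper-labelled tin, 72 mm across, 110 mm tall, at the left. Origin at the centre of its underside. Leave alone.
- spatula: Spatula 280 mm long, 65 mm wide at the blade, lying flat at the right, its length along its own x. Origin under its middle. Leave alone.
- bowl: White ceramic bowl, 100 mm across, 45 mm tall, at the left. Origin at the centre of its underside. Leave alone.
Not all that is in view belongs to the job. What is shaped like the neighbour but blue or orange is not meant.

How it is judged:
By the outcome, as a careful person would: the job done as asked, in the order asked, and still so for the second after the job is handed in, with the robot touching nothing.
It also fails if it takes over 64 s, if anything falls off the work surface, if the arm or the gripper's body presses on something with over 40 N, if the wrist force passes 120 N, or if a joint passes its speed limit or range.

## Robot

A 7-joint arm with a two-finger parallel gripper is mounted at the origin on the work surface. World frame = base frame: x ahead of the robot, y to its left, z up, the work surface at z = 0. Lengths are in m, angles in rad, forces in N, time in s.
With the tool pointing down it reaches from about 0.4 to 0.875 m from the base axis. Payload 4.4 kg.
Tool frame: the origin (TCP) lies midway between the tips of the shut fingers; the grasp point (between the pads) lies 19 mm behind it (bot.pinch_z is the distance from the TCP to the grasp point, in m); z points along the fingers, y is the line along which they close (so a half turn about z gives the same grasp; the last joint's range is limited). The gripper opens to 85 mm and grips with 20 to 120 N. Pads are 22 mm wide; open, the fingers measure 114 mm over their backs; the gripper's body (76 mm by 85 mm) begins 54 mm behind the grasp point. The pads swing forward as they close: fully open they stand 13 mm farther back than shut.
Start: joints at [-1.182, 0.628, 0.038, 1.517, -0.027, 0.996, -0.02], TCP at [0.286, 0.584, 0.231] pointing down, gripper open.
Joint ranges: [-3.06, 3.06], [-0.37, 2.12], [-1.25, 1.32], [0.18, 2.47], [-1.1, 4.24], [0.23, 1.98], [-2.94, 2.94]. Speed limits (rad/s): [2.57, 2.57, 3.14, 3.14, 3.14, 3.14, 3.14].

## Interface

Orientations are given as a unit quaternion [w, x, y, z].
In Python, from workcell import bot gives the robot as it stands. The module is installed in compiled form; this text tells all that it offers.
- The arm moves only by the tool jog_arm, never from a script. Its argument "plan" is a list of rows, each an object of numbers: "dx", "dy", "dz": the shift along the world's x, y, z in mm; "twist": the turn about the world's z in rad. In form: [{"dx": .., "dy": .., "dz": .., "twist": ..}, ...]. A call has 1 to 10 rows; each row shifts and turns the commanded pose from where the row before left it; what a row does not reach is not made up. A row lasts 1/8 s, in which the tool goes at most 62.5 mm and 10.7 degrees, less where a joint would pass 70% of its speed; a pose out of reach is approached as far as the arm can. A call is refused whole if a number of a shift passes 62.5 or a number of a turn 0.188, either way. A call with a gripper value outside its range is refused whole. "jaw" is the finger opening in mm, from 0 to 85.4, set as the call begins (left out, the last holds). The fingers move at their own pace and stop on an object; the grip force is fixed at half the most. Time passes only in rows, so rows that do not move let the fingers close. It gives the time, the measured TCP pose, the force, the opening and the grip force at its end, in the units of the state.
- bot.get_state(): the state, without advancing time (a new reading comes with each control period).
- bot.grab_frame(name): name is "scene" or "top" or "wrist"; returns the picture (480x640x3 uint8, red, green, blue); there is no depth.
- bot.camera_model(name): a dict with "intrinsics" (3x3 intrinsics, pixels), "R" (3x3) and "t" (3): a world point X has camera coordinates R X + t. Camera axes: x right, y down, z forward; pixel columns grow to the right and rows downward; lengths in m; the calibration is good to about 2 mm. The wrist camera is an equidistant fisheye: a pixel r from the principal point sees the ray r / f radians off the axis. A picture is of the moment at which its call begins: read the wrist's pose just before it. camera_model takes no time and is no camera call; for the wrist camera it gives the pose at the moment of the call.
- bot.job_done(): hands the job in; it is judged then, once.
The state is a dict: "t": time; "joint_positions": joint angles; "dq": joint speeds; "joint_torque": joint torques, N m; "position": TCP position; "eef_rot": TCP orientation; "wrist_force": force on the tool from outside, world axes, zero at the start; "ft_torque": the same for the moment, N m; "finger_gap": finger opening in m; "gripper_force": force on a finger pad.
Only numpy, scipy, OpenCV 4.12 (cv2) and the standard library are available. Lean on these libraries where they do the work, as an engineer would, in place of code of your own. Each camera call takes 0.05 s, during which the arm holds its last target. There are 200 camera calls.

## Working session

There is one attempt and no reset: what is moved stays moved. The work goes in short steps, Python scripts to look and compute and a tool call to move; the robot and the scene stay as the last step left them, time stands still between calls to the robot, and variables do not carry over. Pictures are saved under pics/ and viewed, at most 10 in all, crops included, and the job is handed in when it is done.

Besides the shell and the picture viewer there is one more tool, called after "Call:" as name([rows], argument=value, ...), one row to a line, values as JSON. jog_arm: Moves the arm, as the interface text tells. Its arguments: {"type":"object","properties":{"plan":{"type":"array","items":{"type":"object","properties":{"dx":{"type":"number"},"dy":{"type":"number"},"dz":{"type":"number"},"twist":{"type":"number"}}}},"jaw":{"type":"number"}},"required":["plan"]}

```bash
mkdir -p pics; cat > h.py <<'E'
import numpy as np, cv2
from workcell import bot
def ray(m,u,v,fish=False):
    K=np.array(m["intrinsics"]);R=np.array(m["R"]);t=np.array(m["t"])
    x=(u-K[0,2])/K[0,0];y=(v-K[1,2])/K[1,1]
    if fish:
        r=np.hypot(x,y); s=np.sin(r)/r if r>1e-9 else 1
        d=np.array([x*s,y*s,np.cos(r)])
    else: d=np.array([x,y,1.])
    return -R.T@t, R.T@d
def onplane(m,u,v,z,fish=False):
    c,d=ray(m,u,v,fish); return c+d*(z-c[2])/d[2]
E
python3 - <<'E'
from h import *
s=bot.get_state();print(s["t"],s["position"],s["eef_rot"],s["finger_gap"],bot.pinch_z)
for n in("scene","top"):
    im=bot.grab_frame(n);cv2.imwrite(f"pics/{n}0.png",im[:,:,::-1]);m=bot.camera_model(n);print(n,np.round(-np.array(m["R"]).T@m["t"],3),np.round(m["intrinsics"],1).tolist())
E
```

```text
0.0 [0.28522294 0.58336879 0.23037027] [-2.00515888e-04  2.25429361e-01  9.74259032e-01 -9.49020305e-04] 0.08548523137334177 0.0187
scene [ 1.179 -0.472  1.097] [[581.1, 0.0, 318.9], [0.0, 581.1, 234.5], [0.0, 0.0, 1.0]]
top [ 0.324 -0.003  1.219] [[481.2, 0.0, 316.9], [0.0, 481.2, 246.3], [0.0, 0.0, 1.0]]
```

View pics/top0.png

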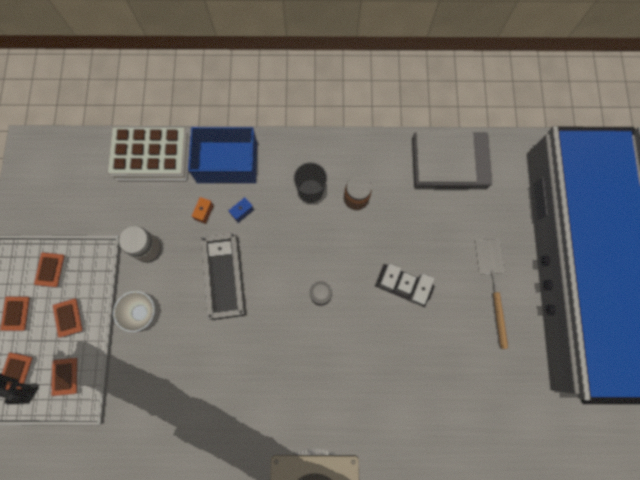

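The top view shows the frame at about (225,277) with the neighbour at its upper end. The caddy is at (406,284) with three pale blocks at (391,276), (407,283) and (424,289), and the shaker is at (320,293). Next I'll measure these coarsely.

```bash
python3 - <<'E'
from h import *
im=cv2.imread("pics/top0.png");m=bot.camera_model("top")
g=im.max(2)
def blobs(x0,y0,x1,y1,th,z,dark=False):
    c=g[y0:y1,x0:x1]; k=((c<th) if dark else (c>th)).astype(np.uint8)
    cs,_=cv2.findContours(k,cv2.RETR_EXTERNAL,cv2.CHAIN_APPROX_NONE)
    for q in cs:
        if cv2.contourArea(q)<60: continue
        q=(q.reshape(-1,2)+[x0,y0])
        w=np.array([onplane(m,u,v,z)[:2]*1000 for u,v in q],np.float32)
        print(np.round(q.mean(0)),cv2.minAreaRect(w))
print(g[285,370:445:3]); print(g[240:320:4,223])
blobs(370,258,440,310,190,.048)
blobs(370,258,440,310,70,.03,True)
blobs(200,232,248,320,190,.05)
p=lambda u,v,z:np.round(onplane(m,u,v,z)[:2]*1000)
print("frame",p(224,276,.052),"caddy",p(406,284,.05),"shaker",p(320,293,.09))
a=p(220,236,.052);b=p(227,317,.052);print(a,b)
cv2.imwrite("pics/crop.png",np.hstack([cv2.resize(im[225:330,195:255],None,fx=5,fy=5,interpolation=2),cv2.resize(im[245:350,365:450],None,fx=5,fy=5,interpolation=2)]))
E
```

```text
[134 127  61  61  91 133 162 168 122  66 158 167 159 163 140  58 145 164
 163 167 157  88 135 135 135]
[ 77 165 162 163  74  70  68  69  74  70  69  71  69  71  72  71  70  72
 129 119]
[396. 285.] ((508.2832946777344, -201.48265075683594), (92.97644805908203, 57.37828826904297), 66.24063110351562)
frame [519. 225.] caddy [ 501. -221.] shaker [473. -10.]
[620. 240.] [419. 213.]
```

View pics/crop.png

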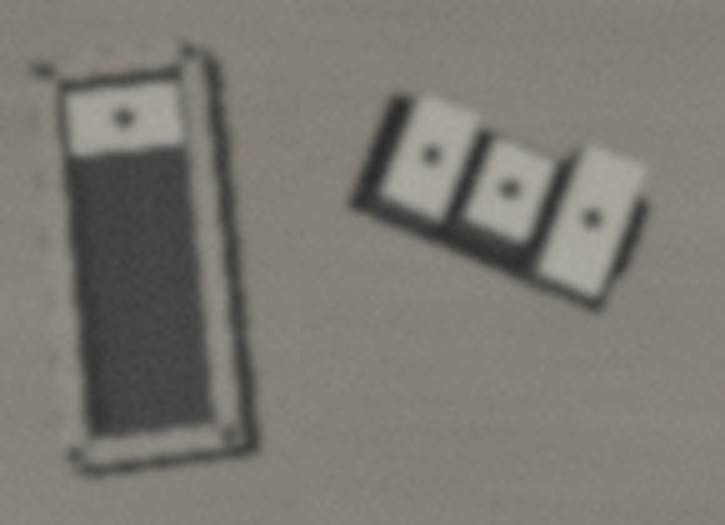

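The left block is the middle length, the centre one is the short spare and the right one is the long spare. Caddy yaw is about -0.375 and frame yaw about +0.09. I'll move over the wanted block.

Call:
jog_arm([
  {"dx": 15,"dy": -47,"twist": -0.1},
  {"dx": 15,"dy": -47,"twist": -0.1},
  {"dx": 15,"dy": -47,"twist": -0.1},
  {"dx": 15,"dy": -47,"twist": -0.1},
  {"dx": 15,"dy": -47,"twist": -0.1},
  {"dx": 15,"dy": -47,"twist": -0.1},
  {"dx": 15,"dy": -47,"twist": -0.1},
  {"dx": 15,"dy": -47,"twist": -0.1},
  {"dx": 15,"dy": -47,"twist": -0.1},
  {"dx": 15,"dy": -47,"twist": -0.1},
])

```text
$.plan[0]: bad value
```

Call:
jog_arm([
  {"dx": 15,"dy": -47,"twist": -0.1},
  {"dx": 15,"dy": -47,"twist": -0.1},
  {"dx": 15,"dy": -47,"twist": -0.1},
  {"dx": 15,"dy": -47,"twist": -0.1},
  {"dx": 15,"dy": -47,"twist": -0.09},
  {"dx": 15,"dy": -47},
  {},
  {},
  {},
])

```text
$.plan[0]: bad value
```

```bash
python3 - <<'E'
from h import *
m=bot.camera_model("top")
for q in [(391.2,275.8),(407,282.6),(423.2,288.4)]: print(np.round(onplane(m,*q,.048)*1000))
s=bot.get_state();print(s["t"],s["position"],s["eef_rot"],s["joint_positions"])
mw=bot.camera_model("wrist");np.save("w1.npy",mw,allow_pickle=True)
im=bot.grab_frame("wrist");cv2.imwrite("pics/w1.png",im[:,:,::-1])
print(np.round(-np.array(mw["R"]).T@mw["t"],3),np.round(mw["R"],2).tolist(),np.round(mw["intrinsics"],1).tolist())
E
```

```text
[ 521. -186.   48.]
[ 504. -224.   48.]
[ 490. -263.   48.]
0.1 [0.28524625 0.58343982 0.23050243] [-1.78083624e-04  2.25439065e-01  9.74256896e-01 -8.35173613e-04] [-1.18182259  0.62922591  0.03844136  1.51825721 -0.02698124  0.99633529
 -0.02002699]
[0.224 0.614 0.372] [[0.44, 0.9, -0.0], [0.87, -0.42, 0.26], [0.24, -0.12, -0.96]] [[371.6, 0.0, 313.1], [0.0, 371.6, 243.1], [0.0, 0.0, 1.0]]
```

View pics/w1.png

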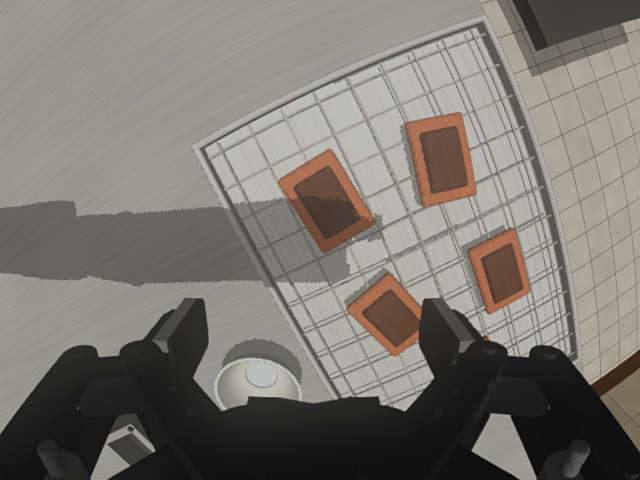

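The jog calls were refused because each row needs every key, so this picture still shows the start pose.

Call:
jog_arm([
  {"dx": 12,"dy": -46,"dz": 0,"twist": -0.083},
  {"dx": 12,"dy": -46,"dz": 0,"twist": -0.083},
  {"dx": 12,"dy": -46,"dz": 0,"twist": -0.083},
  {"dx": 12,"dy": -46,"dz": 0,"twist": -0.083},
  {"dx": 12,"dy": -46,"dz": 0,"twist": -0.083},
  {"dx": 12,"dy": -46,"dz": 0,"twist": -0.083},
  {"dx": 12,"dy": -46,"dz": 0,"twist": -0.083},
  {"dx": 12,"dy": -46,"dz": 0,"twist": -0.083},
  {"dx": 12,"dy": -46,"dz": 0,"twist": -0.083},
])

```text
t: 1.27
position: [0.3937, 0.1685, 0.2314]
eef_rot: [0.0, 0.566, 0.824, 0.0]
wrist_force: [0.1, 0.9, -0.2]
finger_gap: 0.0853
gripper_force: 0.0
```

Call:
jog_arm([
  {"dx": 12,"dy": -46,"dz": 0,"twist": -0.083},
  {"dx": 12,"dy": -46,"dz": 0,"twist": -0.083},
  {"dx": 12,"dy": -46,"dz": 0,"twist": -0.083},
  {"dx": 12,"dy": -46,"dz": 0,"twist": -0.083},
  {"dx": 12,"dy": -46,"dz": 0,"twist": -0.083},
  {"dx": 12,"dy": -46,"dz": 0,"twist": -0.083},
  {"dx": 12,"dy": -46,"dz": 0,"twist": -0.083},
  {"dx": 12,"dy": -46,"dz": 0,"twist": -0.083},
  {"dx": 12,"dy": -46,"dz": 0,"twist": -0.083},
  {"dx": 0,"dy": 0,"dz": 0,"twist": 0},
])

```text
t: 2.52
position: [0.5012, -0.2486, 0.2312]
eef_rot: [0.001, 0.829, 0.559, -0.001]
wrist_force: [0.1, -0.0, -0.1]
finger_gap: 0.0854
gripper_force: 0.0
```

```bash
cat >> h.py <<'E'
import pickle
def wrist(name):
    s=bot.get_state();m=bot.camera_model("wrist");im=bot.grab_frame("wrist")
    cv2.imwrite(f"pics/{name}.png",im[:,:,::-1]);pickle.dump((m,s),open(name+".pkl","wb"))
    q=s["eef_rot"];ya=np.arctan2(2*(q[2]*q[3]*0+0)+1-2*(q[1]**2+q[3]**2),2*(q[1]*q[2]-q[0]*q[3]))
    print(s["t"],np.round(s["position"]*1000,1),"yang",round(ya,4),s["finger_gap"],np.round(s["wrist_force"],1))
    return m,im,s
E
python3 - <<'E'
from h import *
wrist("w2")
E
```

```text
2.525 [ 501.2 -248.6  231.2] yang -0.3839 0.08542905227197674 [ 0.1 -0.  -0.1]
```

View pics/w2.png

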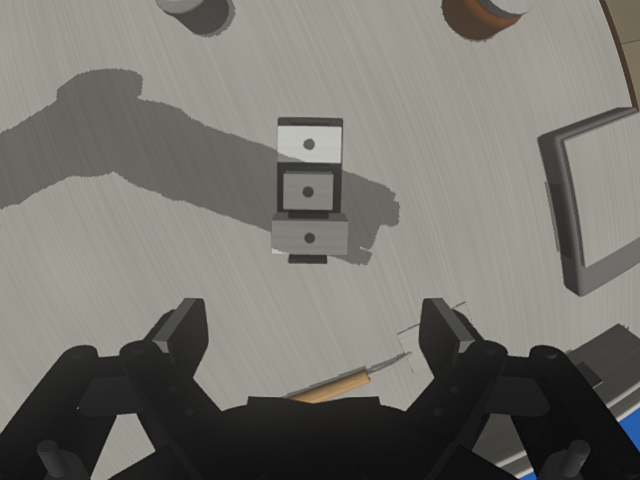

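The view is nearly aligned with the caddy. The wanted block is the top one, with its dot at (309,144) and its ends at columns 278 and 342. The short one is at (308,191) and the long one at (309,238).

```bash
python3 - <<'E'
from h import *
m,s=pickle.load(open("w2.pkl","rb"));im=cv2.imread("pics/w2.png")
def corners(box,lo,hi,z):
    x0,y0,x1,y1=box;c=im[y0:y1,x0:x1].max(2)
    k=((c>lo)&(c<hi)).astype(np.uint8);k=cv2.morphologyEx(k,cv2.MORPH_CLOSE,np.ones((9,9)));k=cv2.morphologyEx(k,cv2.MORPH_OPEN,np.ones((7,7)))
    q=max(cv2.findContours(k,0,1)[0],key=cv2.contourArea).reshape(-1,2)+[x0,y0]
    w=np.array([onplane(m,u,v,z,True)[:2]*1000 for u,v in q],np.float32)
    print(q.min(0),q.max(0),cv2.minAreaRect(w))
print(im[140,270:350:4].max(1))
corners((272,121,348,166),195,256,.048)
corners((272,121,348,166),165,256,.048)
d=[onplane(m,u,v,.048,True)*1000 for u,v in[(309,144),(308,191.5),(309.5,238)]];print(np.round(d,1))
v=d[0]-d[2];print(np.linalg.norm(v),np.arctan2(v[1],v[0])-np.pi/2)
E
```

```text
[158 155 186 189 189 190 190 189 191 109  92 185 190 190 190 190 190 191
 105 156]Traceback (most recent call last):
  File "<stdin>", line 10, in <module>
  File "<stdin>", line 6, in corners
ValueError: max() iterable argument is empty
```

```bash
python3 - <<'E'
from h import *
m,s=pickle.load(open("w2.pkl","rb"));im=cv2.imread("pics/w2.png")
c=im[121:166,272:348].max(2)
k=(c>172).astype(np.uint8);k=cv2.morphologyEx(k,cv2.MORPH_CLOSE,np.ones((13,13)));k=cv2.morphologyEx(k,cv2.MORPH_OPEN,np.ones((5,5)))
q=max(cv2.findContours(k,0,1)[0],key=cv2.contourArea).reshape(-1,2)+[272,121]
w=np.array([onplane(m,u,v,.048,True)[:2]*1000 for u,v in q],np.float32)
print(q.min(0),q.max(0),cv2.minAreaRect(w))
print(im[120:170,290].max(1));print(im[135,270:350].max(1))
d=[onplane(m,u,v,.048,True)*1000 for u,v in[(309,144),(308,191.5),(309.5,238)]];print(np.round(d,1))
v=d[0]-d[2];print(np.linalg.norm(v),np.arctan2(v[1],v[0])-np.pi/2)
E
```

```text
[272 121] [340 165] ((519.8374633789062, -183.12379455566406), (38.80461120605469, 59.053192138671875), 67.74932098388672)
[ 73  71  66  67  70 100 174 192 191 190 190 190 190 190 190 190 190 190
 190 189 190 190 192 193 192 191 188 188 188 188 188 189 189 190 189 189
 180 155 130 131 133 124  79  58  55  56  58  59  58  58]
[158 156 155 159 161 159 152 162 183 192 191 191 191 191 191 191 191 191
 191 190 190 190 191 190 190 190 190 191 190 190 190 190 190 190 190 189
 190 189 190 189 190 189 189 189 189 189 189 189 189 189 189 189 189 189
 189 189 189 189 189 189 189 189 189 189 189 189 189 189 189 192 192 130
  97 143 159 156 155 157 156 154]
[[ 521.9 -185.    48. ]
 [ 505.3 -223.4   48. ]
 [ 490.6 -263.1   48. ]]
84.0946296865833 -0.38053317171952417
```

Call:
jog_arm([
  {"dx": 10.5,"dy": 32,"dz": 0,"twist": 0.003},
  {"dx": 10.3,"dy": 31.6,"dz": -20,"twist": 0},
  {"dx": 0,"dy": 0,"dz": -50,"twist": 0},
  {"dx": 0,"dy": 0,"dz": -50,"twist": 0},
  {"dx": 0,"dy": 0,"dz": -30,"twist": 0},
  {"dx": 0,"dy": 0,"dz": 0,"twist": 0},
])

```text
t: 3.32
position: [0.5204, -0.1781, 0.0794]
eef_rot: [-0.003, 0.826, 0.564, -0.001]
wrist_force: [0.7, -0.1, 1.5]
finger_gap: 0.0852
gripper_force: 0.0
```

Call:
jog_arm([
  {"dx": 0,"dy": 0,"dz": -20,"twist": 0},
  {"dx": 0,"dy": 0,"dz": -20,"twist": 0},
  {"dx": 0,"dy": 0,"dz": -20,"twist": 0},
  {"dx": 0,"dy": 0,"dz": -9,"twist": 0},
  {"dx": 0,"dy": 0,"dz": 0,"twist": 0},
  {"dx": 0,"dy": 0,"dz": 0,"twist": 0},
])

```text
t: 4.08
position: [0.523, -0.1806, 0.0134]
eef_rot: [0.001, 0.826, 0.563, 0.001]
wrist_force: [0.3, 0.3, 0.6]
finger_gap: 0.0851
gripper_force: 0.0
```

Call:
jog_arm([
  {"dx": -1,"dy": -4.4,"dz": -1,"twist": -0.005},
  {"dx": 0,"dy": 0,"dz": 0,"twist": 0},
  {"dx": 0,"dy": 0,"dz": 0,"twist": 0},
])

```text
t: 4.45
position: [0.5214, -0.185, 0.0115]
eef_rot: [0.0, 0.828, 0.561, 0.0]
wrist_force: [0.4, -1.6, -0.2]
finger_gap: 0.0853
gripper_force: 0.0
```

Call:
jog_arm([
  {"dx": 0,"dy": 0,"dz": 0,"twist": 0},
  {"dx": 0,"dy": 0,"dz": 0,"twist": 0},
  {"dx": 0,"dy": 0,"dz": 0,"twist": 0},
  {"dx": 0,"dy": 0,"dz": 0,"twist": 0},
  {"dx": 0,"dy": 0,"dz": 0,"twist": 0},
  {"dx": 0,"dy": 0,"dz": 0,"twist": 0},
], jaw=45)

```text
t: 5.2
position: [0.522, -0.1851, 0.0118]
eef_rot: [0.001, 0.828, 0.561, 0.0]
wrist_force: [1.8, -0.5, 5.3]
finger_gap: 0.0553
gripper_force: 64.3
```

Call:
jog_arm([
  {"dx": 0,"dy": 0,"dz": 20,"twist": 0},
  {"dx": 0,"dy": 0,"dz": 40,"twist": 0},
  {"dx": 0,"dy": 0,"dz": 50,"twist": 0},
  {"dx": 2,"dy": 25,"dz": 40,"twist": -0.1},
  {"dx": 5,"dy": 50,"dz": 0,"twist": -0.17},
  {"dx": 5,"dy": 50,"dz": 0,"twist": -0.17},
  {"dx": 5,"dy": 50,"dz": 0,"twist": -0.17},
  {"dx": 5,"dy": 50,"dz": 0,"twist": -0.17},
  {"dx": 6,"dy": 50,"dz": 0,"twist": -0.17},
  {"dx": 0,"dy": 0,"dz": 0,"twist": -0.15},
])

```text
t: 6.45
position: [0.5481, 0.0967, 0.1595]
eef_rot: [-0.001, 0.999, 0.047, -0.002]
wrist_force: [0.8, -0.8, -3.1]
finger_gap: 0.0555
gripper_force: 64.5
```

Call:
jog_arm([
  {"dx": 0,"dy": 0,"dz": -40,"twist": 0},
  {"dx": 0,"dy": 0,"dz": -40,"twist": 0},
  {"dx": 0,"dy": 0,"dz": -30,"twist": 0},
  {"dx": 0,"dy": 0,"dz": -20,"twist": 0},
  {"dx": 0,"dy": 0,"dz": 0,"twist": 0},
  {"dx": 0,"dy": 0,"dz": 0,"twist": 0},
  {"dx": 0,"dy": 0,"dz": 0,"twist": 0},
])

```text
t: 7.32
position: [0.5502, 0.0902, 0.0324]
eef_rot: [-0.0, 0.999, 0.045, 0.001]
wrist_force: [-0.2, 0.5, -3.7]
finger_gap: 0.0551
gripper_force: 64.6
```

Call:
jog_arm([
  {"dx": 0,"dy": 0,"dz": -15,"twist": 0},
  {"dx": 0,"dy": 0,"dz": -8,"twist": 0},
  {"dx": 0,"dy": 0,"dz": -4,"twist": 0},
  {"dx": 0,"dy": 0,"dz": -1,"twist": 0},
  {"dx": 0,"dy": 0,"dz": 0,"twist": 0},
  {"dx": 0,"dy": 0,"dz": 0,"twist": 0},
])

```text
t: 8.07
position: [0.5487, 0.0902, 0.0038]
eef_rot: [-0.0, 0.999, 0.045, -0.0]
wrist_force: [-2.2, 0.5, 5.5]
finger_gap: 0.0551
gripper_force: 65.5
```

Call:
jog_arm([
  {"dx": 0,"dy": 0,"dz": 0,"twist": 0},
  {"dx": 0,"dy": 0,"dz": 0,"twist": 0},
  {"dx": 0,"dy": 0,"dz": 0,"twist": 0},
  {"dx": 0,"dy": 0,"dz": 0,"twist": 0},
  {"dx": 0,"dy": 0,"dz": 20,"twist": 0},
  {"dx": 0,"dy": 0,"dz": 45,"twist": 0},
  {"dx": 0,"dy": 0,"dz": 45,"twist": 0},
  {"dx": 0,"dy": 0,"dz": 60,"twist": 0.15},
  {"dx": 0,"dy": 0,"dz": 30,"twist": 0.17},
], jaw=85)

```text
t: 9.2
position: [0.5504, 0.0894, 0.2076]
eef_rot: [0.001, 0.979, 0.206, 0.002]
wrist_force: [-0.8, -0.3, -1.4]
finger_gap: 0.0853
gripper_force: 0.0
```

Call:
jog_arm([
  {"dx": 0,"dy": 0,"dz": 0,"twist": 0.175},
  {"dx": 0,"dy": 0,"dz": 0,"twist": 0.175},
  {"dx": 0,"dy": 0,"dz": 0,"twist": 0.175},
  {"dx": 0,"dy": 0,"dz": 0,"twist": 0.175},
  {"dx": 0,"dy": 0,"dz": 0,"twist": 0.175},
  {"dx": 0,"dy": 0,"dz": 0,"twist": 0.175},
  {"dx": 0,"dy": 0,"dz": 0,"twist": 0.175},
  {"dx": 0,"dy": 0,"dz": 0,"twist": 0.025},
  {"dx": 0,"dy": 0,"dz": 0,"twist": 0},
  {"dx": 0,"dy": 0,"dz": 0,"twist": 0},
])

```text
t: 10.45
position: [0.5493, 0.09, 0.2035]
eef_rot: [0.0, 0.675, 0.738, -0.0]
wrist_force: [0.1, -0.1, -0.4]
finger_gap: 0.0845
gripper_force: 0.0
```

```bash
python3 - <<'E'
from h import *
wrist("w3")
E
```

```text
10.45 [549.3  90.  203.5] yang 0.0882 0.08451779578653276 [ 0.1 -0.1 -0.4]
```

View pics/w3.png

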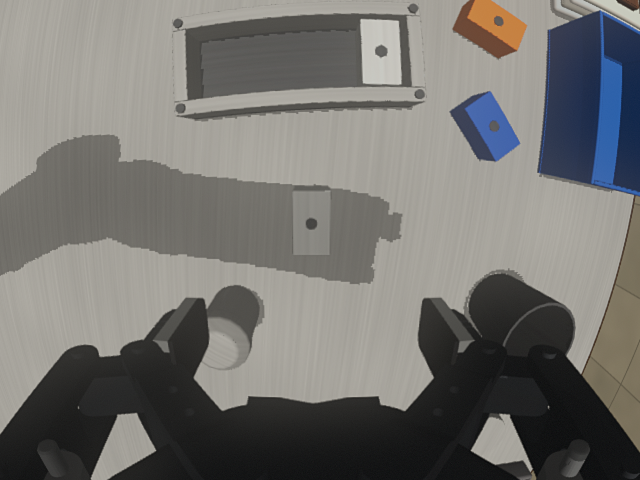

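The block stands upright on the bench with its dot at (311,223). The frame's four corner bolts are at (178,23), (413,8), (419,94) and (181,108), and the neighbour's dot is at (381,51).

```bash
python3 - <<'E'
from h import *
m,s=pickle.load(open("w3.pkl","rb"));im=cv2.imread("pics/w3.png")
def dark(u,v,r=8):
    g=im[v-r:v+r+1,u-r:u+r+1].max(2).astype(float);k=g<g.min()+30
    n,l,st,c=cv2.connectedComponentsWithStats(k.astype(np.uint8));d=np.hypot(*(c[1:]-r).T)+100*(st[1:,4]<15);j=1+d.argmin()
    return c[j]+[u-r,v-r]
P=lambda uv,z:onplane(m,*uv,z,True)*1000
b=dark(311,223);print("block",b,P(b,.04))
n=dark(381,51);print("nb",n,P(n,.05))
B=[dark(*q) for q in[(178,23),(413,8),(419,94),(181,108)]]
W=np.array([P(q,.052)[:2] for q in B]);print(np.round(B,1).tolist(),np.round(W,1).tolist(),"c",W.mean(0))
v=W[1]+W[2]-W[0]-W[3];print("yaw",np.arctan2(v[1],v[0]),[round(float(np.linalg.norm(W[i]-W[(i+1)%4])),1) for i in range(4)])
w=W[0]+W[1]-W[2]-W[3];print("yaw2",np.arctan2(w[1],w[0])-np.pi/2)
# inner channel edges / neighbour edges by profile
for pr in [(im[45,350:425].max(1)),(im[10:100,381].max(1))]: print(pr.tolist())
E
```

```text
block [310.96969697 223.28282828] [546.43015165  91.36980111  40.        ]
nb [380.88235294  50.83333333] [589.08902801 239.23804624  50.        ]
[[177.8, 23.3], [412.5, 8.2], [419.0, 93.9], [180.3, 107.9]] [[422.2, 254.4], [612.2, 281.1], [622.6, 207.7], [432.4, 181.2]] c [522.35260094 231.10700387]
yaw 0.13920694783113352 [191.9, 74.1, 192.0, 73.9]
yaw2 0.14028859187620268
[96, 95, 96, 94, 97, 94, 91, 93, 93, 89, 93, 159, 198, 201, 197, 197, 198, 198, 198, 198, 198, 199, 199, 199, 200, 201, 202, 199, 179, 156, 131, 112, 139, 174, 193, 198, 197, 197, 198, 199, 199, 198, 197, 196, 195, 197, 198, 199, 203, 198, 98, 81, 85, 87, 85, 86, 85, 86, 110, 152, 170, 173, 176, 175, 174, 173, 172, 172, 171, 172, 173, 172, 166, 163, 168]
[171, 173, 174, 162, 115, 86, 85, 84, 82, 121, 199, 202, 199, 198, 199, 199, 199, 200, 199, 199, 199, 200, 199, 200, 200, 199, 200, 200, 199, 199, 200, 200, 201, 201, 169, 112, 93, 97, 99, 100, 100, 100, 100, 100, 100, 95, 95, 156, 192, 201, 200, 200, 200, 200, 200, 200, 200, 200, 201, 200, 200, 200, 201, 200, 200, 201, 200, 201, 201, 201, 200, 201, 203, 197, 146, 95, 114, 160, 173, 168, 168, 170, 171, 170, 169, 170, 171, 172, 173, 175]
```

Call:
jog_arm([
  {"dx": -1,"dy": 0,"dz": -50,"twist": 0.002},
  {"dx": 0,"dy": 0,"dz": -50,"twist": 0},
  {"dx": 0,"dy": 0,"dz": -40,"twist": 0},
  {"dx": 0,"dy": 0,"dz": -25,"twist": 0},
  {"dx": 0,"dy": 0,"dz": -20,"twist": 0},
  {"dx": 0,"dy": 0,"dz": -10,"twist": 0},
  {"dx": 0,"dy": 0,"dz": 0,"twist": 0},
  {"dx": 0,"dy": 0,"dz": 0,"twist": 0},
])

```text
t: 11.5
position: [0.549, 0.0902, 0.0091]
eef_rot: [0.0, 0.674, 0.739, 0.0]
wrist_force: [1.0, -0.4, 0.2]
finger_gap: 0.0851
gripper_force: 0.0
```

Call:
jog_arm([
  {"dx": 0,"dy": 0,"dz": 0,"twist": 0},
  {"dx": 0,"dy": 0,"dz": 0,"twist": 0},
  {"dx": 0,"dy": 0,"dz": 0,"twist": 0},
  {"dx": 0,"dy": 0,"dz": 0,"twist": 0},
  {"dx": 0,"dy": 0,"dz": 0,"twist": 0},
  {"dx": 0,"dy": 0,"dz": 0,"twist": 0},
  {"dx": 0,"dy": 0,"dz": 0,"twist": 0},
  {"dx": 0,"dy": 0,"dz": 0,"twist": 0},
], jaw=22)

```text
t: 12.5
position: [0.5485, 0.0902, 0.0088]
eef_rot: [0.0, 0.674, 0.739, 0.0]
wrist_force: [-1.1, 0.4, 5.9]
finger_gap: 0.0312
gripper_force: 60.7
```

Call:
jog_arm([
  {"dx": 0,"dy": 0,"dz": 20,"twist": 0},
  {"dx": 0,"dy": 0,"dz": 50,"twist": 0},
  {"dx": 0,"dy": 0,"dz": 50,"twist": 0},
  {"dx": -10,"dy": 20,"dz": 45,"twist": 0.02},
  {"dx": -15,"dy": 20,"dz": 25,"twist": 0.032},
  {"dx": -10,"dy": 20,"dz": 0,"twist": 0},
  {"dx": 0,"dy": 0,"dz": 0,"twist": 0},
  {"dx": 0,"dy": 0,"dz": 0,"twist": 0},
  {"dx": 0,"dy": 0,"dz": 0,"twist": 0},
])

```text
t: 13.62
position: [0.5136, 0.1488, 0.1979]
eef_rot: [0.0, 0.655, 0.756, -0.001]
wrist_force: [-0.1, 0.3, -3.0]
finger_gap: 0.0311
gripper_force: 60.2
```

```bash
python3 - <<'E'
from h import *
wrist("w4")
E
```

```text
13.625 [513.6 148.8 197.9] yang 0.1421 0.031127803815346976 [-0.1  0.3 -3. ]
```

View pics/w4.png

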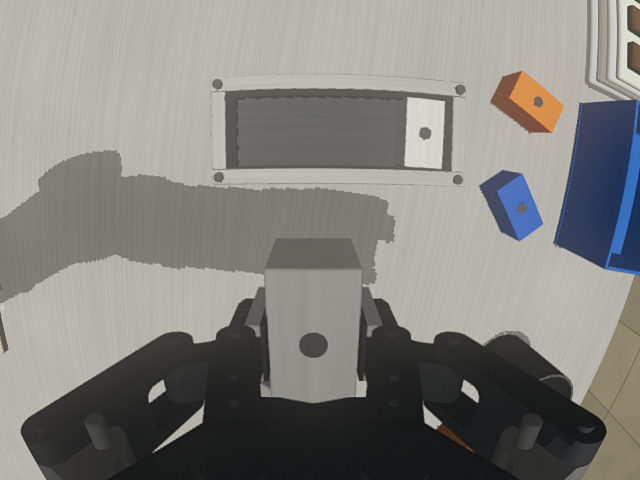

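The block is held upright with its dot at (313,345). The frame bolts are at (217,84), (460,89), (458,180) and (218,177), and the neighbour's dot is at (425,133).

```bash
python3 - <<'E'
from h import *
m,s=pickle.load(open("w4.pkl","rb"));im=cv2.imread("pics/w4.png")
def dark(u,v,r=8):
    g=im[v-r:v+r+1,u-r:u+r+1].max(2).astype(float);k=g<g.min()+30
    n,l,st,c=cv2.connectedComponentsWithStats(k.astype(np.uint8));d=np.hypot(*(c[1:]-r).T)+100*(st[1:,4]<15);return c[1+d.argmin()]+[u-r,v-r]
P=lambda uv,z:onplane(m,*uv,z,True)*1000
b=dark(313,345,20);print("held",b,P(b,.198+.0312),s["position"]*1000)
W=np.array([P(dark(*q),.052)[:2] for q in[(217,84),(460,89),(458,180),(218,177)]]);print(np.round(W,1).tolist())
c=W.mean(0);v=W[1]+W[2]-W[0]-W[3];a=np.arctan2(v[1],v[0]);w=W[0]+W[1]-W[2]-W[3]
print("c",c,"yaw",a,np.arctan2(w[1],w[0])-np.pi/2)
n=P(dark(425,133),.05)[:2]-c;print("nb frame",n@[np.cos(a),np.sin(a)],n@[-np.sin(a),np.cos(a)])
t=c-10*np.array([np.cos(a),np.sin(a)]);print("target",t,"shift",t-s["position"][:2]*1000)
E
```

```text
held [312.9800363  344.74591652] [512.51198666 150.51021911 229.2       ] [513.57242487 148.78130775 197.86159204]
[[422.2, 254.4], [612.2, 280.7], [622.7, 207.9], [432.2, 180.9]]
c [522.32303558 230.95782293] yaw 0.13919423297011613 0.13926710915246332
nb frame 67.1048574949194 -0.8422331526532731
target [512.41975444 229.57037107] shift [-1.15267043 80.78906332]
```

Call:
jog_arm([
  {"dx": 0,"dy": 27,"dz": 0,"twist": -0.003},
  {"dx": 0,"dy": 27,"dz": -20,"twist": 0},
  {"dx": 0,"dy": 25,"dz": -50,"twist": 0},
  {"dx": 0,"dy": 0,"dz": -40,"twist": 0},
  {"dx": 0,"dy": 0,"dz": -20,"twist": 0},
  {"dx": 0,"dy": 0,"dz": 0,"twist": 0},
  {"dx": 0,"dy": 0,"dz": 0,"twist": 0},
  {"dx": 0,"dy": 0,"dz": 0,"twist": 0},
])

```text
t: 14.68
position: [0.5143, 0.2293, 0.0695]
eef_rot: [0.001, 0.656, 0.755, 0.001]
wrist_force: [0.2, 0.5, -2.4]
finger_gap: 0.031
gripper_force: 60.1
```

```bash
python3 - <<'E'
from h import *
wrist("w5")
E
```

```text
14.675 [514.3 229.3  69.5] yang 0.1406 0.031015085829269352 [ 0.2  0.5 -2.4]
```

View pics/w5.png

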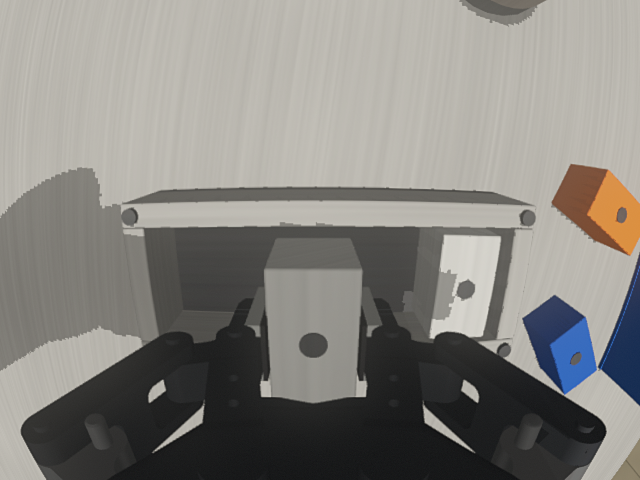

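The block hangs just above the channel with its dot at (313,345). The far-side bolts are at (130,216) and (528,218), and the near-side one is at (503,350). I'll check the lateral fit.

```bash
python3 - <<'E'
from h import *
m,s=pickle.load(open("w5.pkl","rb"));im=cv2.imread("pics/w5.png")
P=lambda uv,z:(onplane(m,*uv,z,True)*1000)[:2]
a,b,c=[P(q,.052) for q in[(130,216),(528,217.5),(503.5,350)]]
h=P((313,345),.1007);x=(b-a)/np.linalg.norm(b-a);y=np.array([-x[1],x[0]])
print(np.linalg.norm(b-a),np.linalg.norm(c-b),"yaw",np.arctan2(x[1],x[0]))
o=(a+c)/2
print("held rel centre x,y",(h-o)@x,(h-o)@y,h,o)
E
```

```text
192.9547706478206 74.57097653362169 yaw 0.13876593759825792
held rel centre x,y -9.445991486782527 1.114071558751143 [513.19524438 230.75753439] [522.70453528 230.96075108]
```

Call:
jog_arm([
  {"dx": 0,"dy": -1.1,"dz": 0,"twist": -0.001},
  {"dx": 0,"dy": 0,"dz": -8,"twist": 0},
  {"dx": 0,"dy": 0,"dz": -8,"twist": 0},
  {"dx": 0,"dy": 0,"dz": -8,"twist": 0},
  {"dx": 0,"dy": 0,"dz": -8,"twist": 0},
  {"dx": 0,"dy": 0,"dz": -8,"twist": 0},
  {"dx": 0,"dy": 0,"dz": -4,"twist": 0},
  {"dx": 0,"dy": 0,"dz": 0,"twist": 0},
  {"dx": 0,"dy": 0,"dz": 0,"twist": 0},
])

```text
t: 15.85
position: [0.5135, 0.2281, 0.0245]
eef_rot: [0.0, 0.656, 0.755, 0.0]
wrist_force: [0.1, 0.3, -3.0]
finger_gap: 0.0314
gripper_force: 60.1
```

Block is inside the channel with no contact. I'll set it on the floor.

Call:
jog_arm([
  {"dx": 0,"dy": 0,"dz": -3,"twist": 0},
  {"dx": 0,"dy": 0,"dz": -2,"twist": 0},
  {"dx": 0,"dy": 0,"dz": -0.7,"twist": 0},
  {"dx": 0,"dy": 0,"dz": 0,"twist": 0},
  {"dx": 0,"dy": 0,"dz": 0,"twist": 0},
])

```text
t: 16.48
position: [0.5132, 0.2281, 0.0188]
eef_rot: [-0.0, 0.656, 0.755, 0.0]
wrist_force: [-1.0, 0.7, 1.7]
finger_gap: 0.0308
gripper_force: 60.5
```

Call:
jog_arm([
  {"dx": 0,"dy": 0,"dz": 0,"twist": 0},
  {"dx": 0,"dy": 0,"dz": 0,"twist": 0},
  {"dx": 0,"dy": 0,"dz": 0,"twist": 0},
  {"dx": 0,"dy": 0,"dz": 10,"twist": 0},
  {"dx": 0,"dy": 0,"dz": 30,"twist": 0},
  {"dx": 0,"dy": 0,"dz": 40,"twist": 0},
  {"dx": 0,"dy": 0,"dz": 0,"twist": 0},
], jaw=46)

```text
t: 17.35
position: [0.5157, 0.2288, 0.102]
eef_rot: [0.001, 0.656, 0.755, 0.003]
wrist_force: [1.0, -0.7, -0.8]
finger_gap: 0.0463
gripper_force: 0.0
```

Call:
jog_arm([
  {"dx": -23.5,"dy": -3.3,"dz": 0,"twist": 0},
  {"dx": -24,"dy": -3.4,"dz": 0,"twist": 0},
  {"dx": 0,"dy": 0,"dz": 0,"twist": 0},
  {"dx": 0,"dy": 0,"dz": 0,"twist": 0},
  {"dx": 0,"dy": 0,"dz": 0,"twist": 0},
  {"dx": 0,"dy": 0,"dz": 0,"twist": 0},
], jaw=0)

```text
t: 18.1
position: [0.4665, 0.2213, 0.0985]
eef_rot: [0.0, 0.656, 0.755, 0.0]
wrist_force: [0.4, -0.4, -0.5]
finger_gap: -0.0
gripper_force: 0.0
```

```bash
python3 - <<'E'
from h import *
wrist("w6")
E
```

```text
18.1 [466.5 221.3  98.5] yang 0.1396 -2.8353478377845426e-06 [ 0.4 -0.4 -0.5]
```

View pics/w6.png

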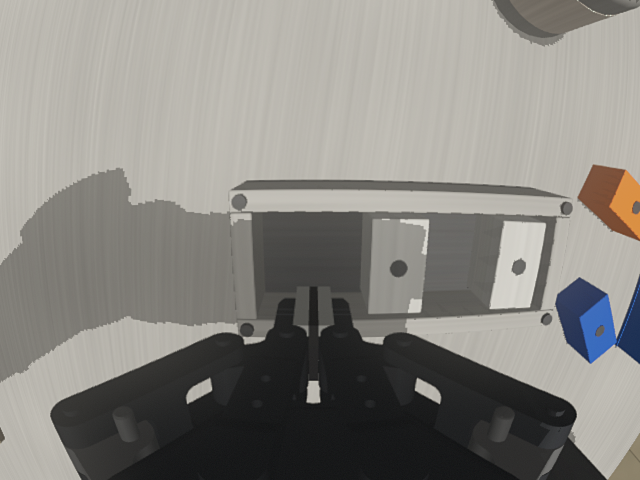

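The block sits upright and crosswise in the channel with its dot at (399,268), the neighbour is at (519,266), and the fingers are shut behind the block. I'll lower and push.

Call:
jog_arm([
  {"dx": 0,"dy": 0,"dz": -30,"twist": 0},
  {"dx": 0,"dy": 0,"dz": -25,"twist": 0},
  {"dx": 0,"dy": 0,"dz": -15,"twist": 0},
  {"dx": 0,"dy": 0,"dz": -9,"twist": 0},
  {"dx": 0,"dy": 0,"dz": 0,"twist": 0},
  {"dx": 0,"dy": 0,"dz": 0,"twist": 0},
])

```text
t: 18.9
position: [0.4663, 0.2215, 0.0202]
eef_rot: [0.0, 0.656, 0.755, 0.001]
wrist_force: [-0.4, 0.2, 0.1]
finger_gap: -0.0004
gripper_force: 0.0
```

Call:
jog_arm([
  {"dx": 6,"dy": 0.84,"dz": 0,"twist": 0},
  {"dx": 5,"dy": 0.7,"dz": 0,"twist": 0},
  {"dx": 5,"dy": 0.7,"dz": 0,"twist": 0},
  {"dx": 5,"dy": 0.7,"dz": 0,"twist": 0},
  {"dx": 5,"dy": 0.7,"dz": 0,"twist": 0},
  {"dx": 5,"dy": 0.7,"dz": 0,"twist": 0},
  {"dx": 5,"dy": 0.7,"dz": 0,"twist": 0},
  {"dx": 5,"dy": 0.7,"dz": 0,"twist": 0},
  {"dx": 0,"dy": 0,"dz": 0,"twist": 0},
  {"dx": 0,"dy": 0,"dz": 0,"twist": 0},
])

```text
t: 20.15
position: [0.5063, 0.227, 0.0194]
eef_rot: [-0.0, 0.656, 0.755, -0.0]
wrist_force: [-1.3, 0.3, 0.7]
finger_gap: 0.0001
gripper_force: 1.2
```

Call:
jog_arm([
  {"dx": 4,"dy": 0.56,"dz": 0,"twist": 0},
  {"dx": 4,"dy": 0.56,"dz": 0,"twist": 0},
  {"dx": 4,"dy": 0.56,"dz": 0,"twist": 0},
  {"dx": 4,"dy": 0.56,"dz": 0,"twist": 0},
  {"dx": 3,"dy": 0.42,"dz": 0,"twist": 0},
  {"dx": 0,"dy": 0,"dz": 0,"twist": 0},
  {"dx": 0,"dy": 0,"dz": 0,"twist": 0},
])

```text
t: 21.02
position: [0.5262, 0.2298, 0.0197]
eef_rot: [0.0, 0.656, 0.755, 0.0]
wrist_force: [-0.6, -0.9, -0.7]
finger_gap: 0.0001
gripper_force: 0.3
```

Call:
jog_arm([
  {"dx": 1,"dy": 0.14,"dz": 0,"twist": 0},
  {"dx": 1,"dy": 0.14,"dz": 0,"twist": 0},
  {"dx": 1,"dy": 0.14,"dz": 0,"twist": 0},
  {"dx": 1,"dy": 0.14,"dz": 0,"twist": 0},
  {"dx": 0,"dy": 0,"dz": 0,"twist": 0},
  {"dx": 0,"dy": 0,"dz": 0,"twist": 0},
])

```text
t: 21.78
position: [0.5302, 0.2304, 0.0195]
eef_rot: [0.0, 0.656, 0.755, 0.0]
wrist_force: [-1.5, 0.8, -1.8]
finger_gap: -0.0
gripper_force: 0.8
```

Call:
jog_arm([
  {"dx": 1,"dy": 0.14,"dz": 0,"twist": 0},
  {"dx": 1,"dy": 0.14,"dz": 0,"twist": 0},
  {"dx": 0.7,"dy": 0.1,"dz": 0,"twist": 0},
  {"dx": 0,"dy": 0,"dz": 0,"twist": 0},
  {"dx": 0,"dy": 0,"dz": 0,"twist": 0},
])

```text
t: 22.4
position: [0.5327, 0.2307, 0.0196]
eef_rot: [0.0, 0.656, 0.755, 0.0]
wrist_force: [-1.6, -0.8, 0.5]
finger_gap: -0.0002
gripper_force: 1.0
```

Call:
jog_arm([
  {"dx": 0.7,"dy": 0.1,"dz": 0,"twist": 0},
  {"dx": 0.7,"dy": 0.1,"dz": 0,"twist": 0},
  {"dx": 0,"dy": 0,"dz": 0,"twist": 0},
  {"dx": 0,"dy": 0,"dz": 0,"twist": 0},
])

```text
t: 22.9
position: [0.5341, 0.2309, 0.0197]
eef_rot: [0.0, 0.656, 0.755, 0.0]
wrist_force: [-1.5, -0.7, -0.9]
finger_gap: 0.0
gripper_force: 1.1
```

Call:
jog_arm([
  {"dx": 0.8,"dy": 0.11,"dz": 0,"twist": 0},
  {"dx": 0.8,"dy": 0.11,"dz": 0,"twist": 0},
  {"dx": 0,"dy": 0,"dz": 0,"twist": 0},
  {"dx": 0,"dy": 0,"dz": 0,"twist": 0},
])

```text
t: 23.4
position: [0.5355, 0.2311, 0.0196]
eef_rot: [-0.0, 0.656, 0.755, -0.0]
wrist_force: [-2.4, -0.6, -0.8]
finger_gap: 0.0004
gripper_force: 1.3
```

Call:
jog_arm([
  {"dx": 0.8,"dy": 0.11,"dz": 0,"twist": 0},
  {"dx": 0.8,"dy": 0.11,"dz": 0,"twist": 0},
  {"dx": 0,"dy": 0,"dz": 0,"twist": 0},
  {"dx": 0,"dy": 0,"dz": 0,"twist": 0},
])

```text
t: 23.9
position: [0.5355, 0.231, 0.0195]
eef_rot: [-0.001, 0.656, 0.755, -0.001]
wrist_force: [-5.5, -1.9, 1.0]
finger_gap: 0.0001
gripper_force: 3.0
```

Motion has stopped and the force is rising, so the blocks are at the wall. I'll press a little more, then back off.

Call:
jog_arm([
  {"dx": 1,"dy": 0.14,"dz": 0,"twist": 0},
  {"dx": 1.5,"dy": 0.2,"dz": 0,"twist": 0},
  {"dx": 1.5,"dy": 0.2,"dz": 0,"twist": 0},
  {"dx": 0,"dy": 0,"dz": 0,"twist": 0},
  {"dx": 0,"dy": 0,"dz": 0,"twist": 0},
])

```text
t: 24.52
position: [0.5355, 0.231, 0.0194]
eef_rot: [-0.004, 0.656, 0.755, -0.004]
wrist_force: [-13.2, -3.1, 10.4]
finger_gap: 0.0
gripper_force: 7.2
```

Call:
jog_arm([
  {"dx": -2,"dy": -0.28,"dz": 0,"twist": 0},
  {"dx": -3,"dy": -0.42,"dz": 0,"twist": 0},
  {"dx": -5,"dy": -0.7,"dz": 0,"twist": 0},
  {"dx": -8,"dy": -1.1,"dz": 0,"twist": 0},
  {"dx": 0,"dy": 0,"dz": 30,"twist": 0},
  {"dx": 0,"dy": 0,"dz": 50,"twist": 0},
  {"dx": 0,"dy": 0,"dz": 50,"twist": 0},
  {"dx": 0,"dy": -30,"dz": 30,"twist": 0},
  {"dx": 0,"dy": -30,"dz": 0,"twist": 0},
  {"dx": 0,"dy": 0,"dz": 0,"twist": 0},
])

```text
t: 25.78
position: [0.5239, 0.1667, 0.1807]
eef_rot: [0.001, 0.658, 0.753, 0.001]
wrist_force: [-0.9, 0.2, 0.2]
finger_gap: 0.0003
gripper_force: 0.0
```

Call:
jog_arm([
  {"dx": 0,"dy": 0,"dz": 0,"twist": 0},
  {"dx": 0,"dy": 0,"dz": 0,"twist": 0},
])

```text
t: 26.02
position: [0.523, 0.1707, 0.1792]
eef_rot: [-0.0, 0.655, 0.755, 0.0]
wrist_force: [0.5, -0.0, 1.2]
finger_gap: 0.0006
gripper_force: 0.0
```

```bash
python3 - <<'E'
from h import *
m,im,s=wrist("w7")
cv2.imwrite("pics/w7c.png",cv2.resize(im[40:240,200:480,::-1],(784,560),interpolation=2))
E
```

```text
26.025 [523.  170.7 179.2] yang 0.1417 0.0005680201867901931 [ 0.5 -0.   1.2]
```

View pics/w7c.png

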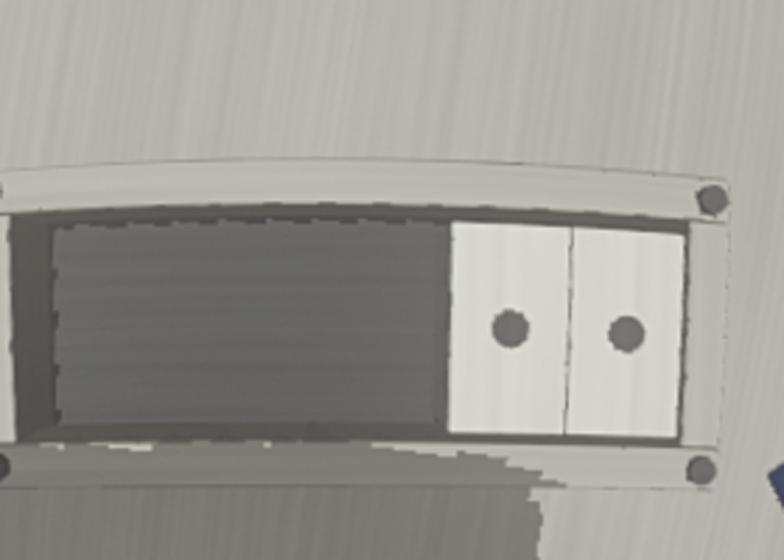

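Both blocks stand side by side against the far wall at about column 685 of the crop, with only hairline seams at columns 568 and 685. I'll hand it in.

```bash
python3 -c "
from workcell import bot
print(bot.job_done())"
```

```text
the job is handed in; nothing more can be done
None
```

The middle-length block was set down on the bench, regripped across its thickness, lowered into the channel and pushed up with the neighbour flush against the far wall; I handed the job in at about 26 s, with the final image showing only hairline seams, but the hand-in returned no verdict.

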